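# Take the unpaired tube out of the centrifuge rotor

### The job

The rotor is out of balance: of its five tubes, four stand in pairs with one directly across the rotor from the other, and one faces an empty cup. Lift out that unpaired tube and lay it, cap up, in the groove of the slanted rest with its foot down on the stop, setting it down rather than letting it drop. Leave the paired tubes in their cups and do not push the other things on the bench about.

Things in the scene. Friction and masses are not known exactly. Their poses are not given: they have to be found in the camera images.
- tube_a_center (a point): one of five identical tubes: white body 17 mm across, red cap 21 mm across and 20 mm high, 120 mm long in all, about 30 g. The point is on its axis half-way along; z runs towards the cap. Starts upright in a rotor cup, foot 22 mm and cap top 142 mm above the table. Its name says nothing of where it stands.
- tube_b_center (a point): one of five identical tubes: white body 17 mm across, red cap 21 mm across and 20 mm high, 120 mm long in all, about 30 g. The point is on its axis half-way along; z runs towards the cap. Starts upright in a rotor cup, foot 22 mm and cap top 142 mm above the table. Its name says nothing of where it stands.
- tube_c_center (a point): one of five identical tubes: white body 17 mm across, red cap 21 mm across and 20 mm high, 120 mm long in all, about 30 g. The point is on its axis half-way along; z runs towards the cap. Starts upright in a rotor cup, foot 22 mm and cap top 142 mm above the table. Its name says nothing of where it stands.
- tube_d_center (a point): one of five identical tubes: white body 17 mm across, red cap 21 mm across and 20 mm high, 120 mm long in all, about 30 g. The point is on its axis half-way along; z runs towards the cap. Starts upright in a rotor cup, foot 22 mm and cap top 142 mm above the table. Its name says nothing of where it stands.
- tube_e_center (a point): one of five identical tubes: white body 17 mm across, red cap 21 mm across and 20 mm high, 120 mm long in all, about 30 g. The point is on its axis half-way along; z runs towards the cap. Starts upright in a rotor cup, foot 22 mm and cap top 142 mm above the table. Its name says nothing of where it stands.
- rotor: fixed dark six-armed rotor on a bench stand, 200 mm across; does not turn. Origin: its axis at table level, z up. Six upright teal cups on a circle of radius 85 mm, at 0, 60, ... 300 degrees from its x axis; opposite cups are 170 mm apart. Cup: 27 mm outside, 21 mm inside, 58 mm deep, rim at z 80 mm. Hub top at 94 mm. One cup is empty.
- rest: fixed rest: white base 110 x 80 x 12 mm, teal 90-degree V groove 78 mm long, 35 mm wide, foot stop at its low end. Origin: centre of base underside. Groove opens to the upper +x side and leans 35 degrees from vertical towards -x (the robot). Seated tube, cap up: foot centre at (30, 0, 22) mm, axis along (-0.574, 0, 0.819), upper 42 mm clear of the groove.
- rest_seat (a point): the point where the centre (half-way point) of a tube lies when it is fully seated in the rest: at (-4.4, 0, 71.1) mm in the rest's frame; its axes are parallel to the rest's
- jar: bystander, loose: white screw-cap jar, 52 mm across, 60 mm tall, standing; origin at the centre of its underside
- beaker: bystander, loose: clear glass beaker, 56 mm across, 70 mm tall, standing; origin at the centre of its underside
- bottle: bystander, loose: amber bottle, 60 mm across, 115 mm tall, standing; origin at the centre of its underside
- tweezers: bystander, loose: steel tweezers lying flat, 125 mm long, 6 mm thick; origin near the middle of their length, on the underside, x along them
- dish: bystander, loose: small white ceramic dish, 90 mm across, 30 mm tall; origin at the centre of its underside
- timer: bystander, loose: grey bench timer, 50 x 70 x 30 mm, lying flat; origin at the centre of its underside

How it is judged:
By the outcome, as a careful person would: the job done as asked, in the order asked, and still so for the second after the job is handed in, with the robot touching nothing.
It also fails if it takes over 38 s, if anything falls off the work surface, if the arm or the gripper's body presses on something with over 40 N, if the wrist force passes 120 N, or if a joint passes its speed limit or range.

### The arm

A 6-joint arm with a two-finger parallel gripper is mounted at the origin on the work surface. World frame = base frame: x ahead of the robot, y to its left, z up, the work surface at z = 0. Lengths are in m, angles in rad, forces in N, time in s.
With the tool pointing down it reaches from about 0.325 to 0.875 m from the base axis. Payload 4.4 kg.
Tool frame: the origin (TCP) lies between the finger pads; the fingertips stand 8 mm ahead of it and the grasp point (between the pads) lies 11 mm behind it; z points along the fingers, y is the direction in which the jaws open and shut (so a half turn about z gives the same grasp; the last joint's range is limited). The gripper opens to 85 mm and grips with 20 to 120 N. Pads are 22 mm wide; open, the fingers measure 114 mm over their backs; the gripper's body (76 mm by 85 mm) begins 54 mm behind the grasp point. The pads swing forward as they close: fully open they stand 13 mm farther back than shut.
Start: joints at [-1.266, 0.207, 1.542, -0, 1.393, -0.15], TCP at [0.253, -0.516, 0.239] pointing down, gripper open.
Joint ranges: [-2.73, 2.73], [-0.86, 2.22], [0.23, 2.46], [-1.11, 4.25], [0.08, 2.63], [-2.82, 2.82]. Speed limits (rad/s): [2.79, 2.79, 3.14, 3.14, 3.14, 3.14].

### API

Orientations are given as a unit quaternion [x, y, z, w].
In Python, from rig import env gives the robot as it stands.
- The arm moves only by the shell command python3 -m crank 'ROWS' [FORCE]. ROWS is a JSON object of lists of equal length, an entry for each row: "fingers": the closure, from 0 (fully open) to 1 (shut); "delta_pos": the shift along the tool's x, y, z in m, a list of three; "yaw": the turn about the tool's z in units of 6 degrees (1.0 is 6 degrees). In form: {"fingers": [fingers, ...], "delta_pos": [[dx, dy, dz], ...], "yaw": [yaw, ...]}. A call has exactly 10 rows; each row is the pose to reach, as a shift and turn from the pose commanded when the call began, along the tool's axes at that moment; what a row does not reach only later rows make up. A row lasts 1/10 s, in which the tool goes at most 50 mm and 8.59 degrees, less where a joint would pass 70% of its speed; a pose out of reach is approached as far as the arm can. A call with a gripper value outside its range is refused whole. The fingers move at their own pace and stop on an object; FORCE is the grip in N (left out, the last holds). Time passes only in rows, so rows that repeat a pose let the fingers close, or fill a call up. It gives the time, the measured TCP pose, the force and the opening at its end, in the units of the state.
- env.observe(): the state, without advancing time (a new reading comes with each control period).
- env.grab_frame(name): name is "scene" or "top" or "wrist"; returns the picture (420x560x3 uint8, blue, green, red); there is no depth.
- env.camera_params(name): a dict with "intrinsics" (3x3 intrinsics, pixels), "k1" (the pictures are not rectified: a ray, as slopes to the right and down, at radius r is drawn at 1 + k1 r^2 times it, then the intrinsics apply), "camera_from_world" (4x4, takes a point from world to camera coordinates). Camera axes: x right, y down, z forward; pixel columns grow to the right and rows downward; lengths in m; the calibration is good to about 2 mm. A picture is of the moment at which its call begins: read the wrist's pose just before it. camera_params takes no time and is no camera call; for the wrist camera it gives the pose at the moment of the call.
- env.finish_job(): hands the job in, once; it reports no verdict.
Trained networks look in the newest picture that a camera, given by its name, has taken for a name from the list of things; names that differ only in an ending like _2 or _b are one class to them, and where a whole thing is asked for, a point or a joint stands for the part that bears it (a point fixed in the world has none). Each returns a list of dicts, best first, with "score" (0 to 1); they miss things now and then, are a little off and sometimes report something else, mostly with a low value. They report only what shows in the picture. A call takes as long as a camera call.
- env.masks_of(camera, target): "mask" (420x560 bool, what is visible of it) and "at" ([column, row] in pixels, amid what is visible of it).
The state is a dict: "time_s": time; "q": joint angles; "dq": joint speeds; "joint_torque": joint torques, N m; "position": TCP position; "tool_rot": TCP orientation; "ft_force": force on the tool from outside, world axes, zero at the start; "wrist_torque": the same for the moment, N m; "width": finger opening in m.
Only numpy, scipy, OpenCV 4.12 (cv2) and the standard library are available. Lean on these libraries where they do the work, as an engineer would, in place of code of your own. Each camera call takes 0.05 s, during which the arm holds its last target. There are 200 camera calls.

## Working session

There is one attempt and no reset: what is moved stays moved. The work goes in short steps, Python scripts to look and compute and a shell command to move; the robot and the scene stay as the last step left them, time stands still between calls to the robot, and variables do not carry over. Pictures are saved under pics/ and viewed, about 8 in all and at most 12, crops included, and the job is handed in when it is done.

```bash
ls; mkdir -p pics; cat > h.py <<'E'
import numpy as np, cv2
from rig import env
def params(c):
    p=env.camera_params(c); return np.array(p["intrinsics"]),p["k1"],np.array(p["camera_from_world"])
def proj(c,P,pp=None):
    K,k,T=pp or params(c); P=np.atleast_2d(P); q=P@T[:3,:3].T+T[:3,3]; s=q[:,:2]/q[:,2:]
    s=s*(1+k*(s**2).sum(1,keepdims=True)); return s@K[:2,:2].T+K[:2,2]
def onz(c,uv,z,pp=None):
    K,k,T=pp or params(c); uv=np.atleast_2d(uv).astype(float)
    d=(uv-K[:2,2])@np.linalg.inv(K[:2,:2]).T; s=d.copy()
    for _ in range(20): s=d/(1+k*(s**2).sum(1,keepdims=True))
    R=T[:3,:3]; o=-R.T@T[:3,3]; r=np.c_[s,np.ones(len(s))]@R
    return o+r*((z-o[2])/r[:,2])[:,None]
E
python3 - <<'E'
from h import *
o=env.observe(); print({k:np.round(v,3) for k,v in o.items()})
for c in ("scene","top"):
    im=env.grab_frame(c); cv2.imwrite(f"pics/{c}0.png",im)
    K,k,T=params(c); print(c,np.round(K,1).tolist(),k,np.round(-T[:3,:3].T@T[:3,3],3),np.round(T[2,:3],2))
    for n in ("tube_a_center","rotor","rest"):
        for d in env.masks_of(c,n): print(c,n,round(d["score"],2),np.round(d["at"],1),d["mask"].sum())
E
```

```text
pics
{'time_s': np.float64(0.0), 'q': array([-1.266,  0.207,  1.543, -0.   ,  1.394, -0.15 ]), 'dq': array([ 0.001, -0.   ,  0.   ,  0.   , -0.002,  0.002]), 'joint_torque': array([-1.0000e-03, -3.8304e+01, -2.9160e+01, -0.0000e+00,  1.0000e-02,
        0.0000e+00]), 'position': array([ 0.253, -0.516,  0.238]), 'tool_rot': array([ 0.974,  0.226, -0.   , -0.001]), 'ft_force': array([ 0.392, -0.538, -0.185]), 'wrist_torque': array([-0.03 ,  0.033,  0.009]), 'width': np.float64(0.086)}
scene [[456.6, 0.0, 282.2], [0.0, 456.6, 208.0], [0.0, 0.0, 1.0]] -0.054770688382993156 [0.887 0.647 0.927] [-0.33 -0.52 -0.79]
scene tube_a_center 0.59 [175.3 132.5] 184
scene tube_a_center 0.55 [216.4 110.3] 167
scene rotor 0.78 [214.6 150.5] 2317
scene rotor 0.55 [157.8 234.2] 646
scene rest 0.66 [311.  301.3] 1719
scene rest 0.16 [237.8 292.3] 990
top [[491.1, 0.0, 268.5], [0.0, 491.1, 216.3], [0.0, 0.0, 1.0]] -0.08829830462694227 [0.263 0.105 1.39 ] [ 0.19 -0.01 -0.98]
top tube_a_center 0.58 [413. 216.] 69
top rotor 0.79 [384.  203.2] 2119
top rotor 0.19 [319.7 129.2] 398
top rest 0.94 [199.3 201.9] 1042
```

View pics/top0.png

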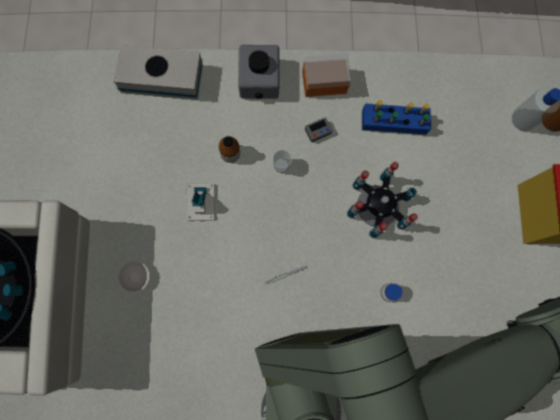

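View pics/scene0.png

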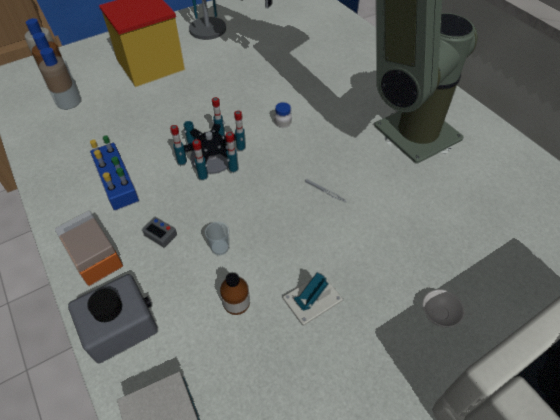

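```bash
cat > m.py <<'E'
from h import *
from scipy.optimize import least_squares
from itertools import permutations
roi={"top":(335,150,430,250),"scene":(160,85,255,190)}
det={}
for c in roi:
    im=cv2.imread(f"pics/{c}0.png"); x0,y0,x1,y1=roi[c]
    b,g,r=[im[y0:y1,x0:x1,i].astype(int) for i in range(3)]
    m=((r>90)&(r>2*g)&(r>2*b)).astype(np.uint8)
    n,l,s,ce=cv2.connectedComponentsWithStats(m)
    det[c]=np.array([ce[i]+[x0,y0] for i in range(1,n) if s[i,4]>12]); print(c,np.round(det[c],1).tolist(),s[1:,4])
    w=onz(c,det[c],0.132); print(np.round(w,3).tolist())
def caps(v): return np.array([[v[0]+.085*np.cos(v[2]+k*np.pi/3),v[1]+.085*np.sin(v[2]+k*np.pi/3),.134] for k in range(6)])
def res(v,cs):
    out=[]
    for c in cs:
        P=proj(c,caps(v)); 
        for d in det[c]:
            e=P-d; out+=list(e[np.argmin((e**2).sum(1))])
    return out
for cs in (["top"],["scene"],["top","scene"]):
    w=onz("top",[[384,203]],.09)[0]
    best=min((least_squares(res,[w[0],w[1],a],args=(cs,)) for a in np.arange(0,1.05,.15)),key=lambda s:s.cost)
    v=best.x;print(cs,np.round(v,4),"rms",np.sqrt(2*best.cost/len(best.fun)))
    P=caps(v)
    for k in range(6):
        print(k,np.round(P[k],4),[round(float(np.min(np.linalg.norm(det[c]-proj(c,P[k:k+1]),axis=1))),1) for c in cs])
# enlarged rest crops
a=cv2.resize(cv2.imread("pics/top0.png")[165:240,170:235],None,fx=6,fy=6,interpolation=cv2.INTER_CUBIC)
b=cv2.resize(cv2.imread("pics/scene0.png")[260:335,275:350],None,fx=6,fy=6,interpolation=cv2.INTER_CUBIC)
cv2.imwrite("pics/rest0.png",np.hstack([a[:450,:390],b[:450,:410]]))
E
python3 m.py
```

```text
top [[393.2, 166.4], [358.2, 205.2], [411.5, 217.1], [382.0, 226.0]] [15 12  1 20 16 26]
[[0.651, -0.245, 0.132], [0.543, -0.146, 0.132], [0.512, -0.287, 0.132], [0.488, -0.207, 0.132]]
scene [[215.7, 102.4], [238.2, 115.8], [174.4, 130.2], [230.1, 137.2], [196.7, 145.3]] [33 31 33 33 35]
[[0.514, -0.286, 0.132], [0.488, -0.204, 0.132], [0.654, -0.243, 0.132], [0.545, -0.143, 0.132], [0.629, -0.162, 0.132]]
['top'] [ 0.5685 -0.2256  0.8241] rms 0.41804648926142973
0 [ 0.6263 -0.1632  0.134 ] [30.7]
1 [ 0.5434 -0.1444  0.134 ] [0.7]
2 [ 0.4857 -0.2068  0.134 ] [0.6]
3 [ 0.5108 -0.288   0.134 ] [0.6]
4 [ 0.5937 -0.3068  0.134 ] [30.8]
5 [ 0.6514 -0.2444  0.134 ] [0.5]
['scene'] [ 0.5719 -0.2219 -0.2254] rms 0.14880761434544415
0 [ 0.6548 -0.2409  0.134 ] [0.1]
1 [ 0.6298 -0.1597  0.134 ] [0.2]
2 [ 0.547  -0.1407  0.134 ] [0.3]
3 [ 0.4891 -0.2029  0.134 ] [0.2]
4 [ 0.514  -0.2842  0.134 ] [0.2]
5 [ 0.5969 -0.3032  0.134 ] [23.7]
['top', 'scene'] [ 0.5701 -0.2244  0.8232] rms 0.6411809014689486
0 [ 0.6279 -0.1621  0.134 ] [31.0, 0.9]
1 [ 0.5451 -0.1432  0.134 ] [1.4, 0.6]
2 [ 0.4873 -0.2056  0.134 ] [0.5, 1.0]
3 [ 0.5123 -0.2868  0.134 ] [0.4, 0.9]
4 [ 0.5952 -0.3057  0.134 ] [30.9, 24.4]
5 [ 0.653  -0.2433  0.134 ] [1.2, 0.8]
```

View pics/rest0.png

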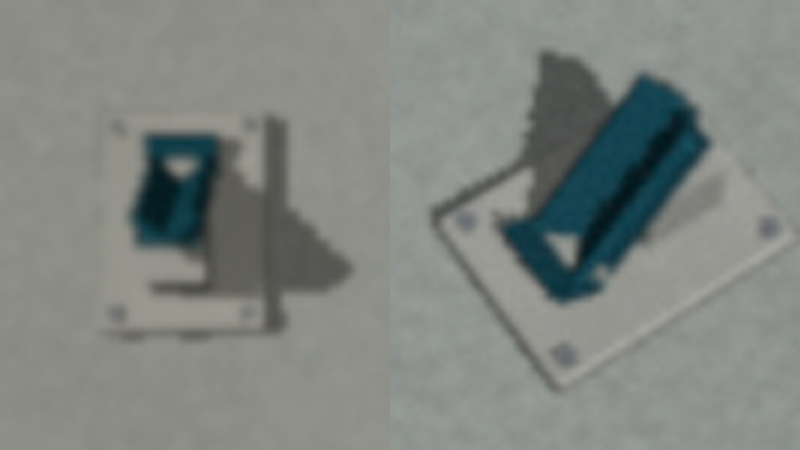

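```bash
python3 - <<'E'
from h import *
t=np.array([[98,113],[267,113],[267,330],[98,330]])/6+[170,165]
s=np.array([[170,385],[43,213],[407,235]])/6+[275,260]
w=onz("top",t,.012);print(np.round(w,4).tolist(),w.mean(0)); e=w[0]-w[3];print("x dir deg",np.degrees(np.arctan2(e[1],e[0])),np.linalg.norm(e),np.linalg.norm(w[0]-w[1]))
w=onz("scene",s,.012);print(np.round(w,4).tolist(),(w[1]+w[2])/2);
for a,b in((0,1),(0,2)): e=w[a]-w[b];print(np.degrees(np.arctan2(e[1],e[0])),np.linalg.norm(e))
from scipy.spatial.transform import Rotation as R
o=env.observe();r=R.from_quat(o["tool_rot"]).as_matrix();print(np.round(r,3))
K,k,T=params("wrist");print(np.round(r.T@(-T[:3,:3].T@T[:3,3]-o["position"]),3),np.round(T[:3,:3]@r,2).tolist(),K[0,0])
E
```

```text
[[0.6304, 0.3274, 0.012], [0.6308, 0.2456, 0.012], [0.5241, 0.243, 0.012], [0.5237, 0.3236, 0.012]] [0.57726722 0.28489672 0.012     ]
x dir deg 2.076693188592689 0.10680513629964299 0.0818015224307632
[[0.6338, 0.3295, 0.012], [0.6359, 0.2482, 0.012], [0.5274, 0.3272, 0.012]] [0.58166146 0.28767514 0.012     ]
91.47816817656609 0.08139376391807965
1.2540858725043196 0.10649140792907297
[[ 0.898  0.44  -0.   ]
 [ 0.44  -0.898  0.   ]
 [ 0.    -0.    -1.   ]]
[ 0.069  0.001 -0.135] [[-0.0, 1.0, 0.0], [-0.96, -0.0, -0.27], [-0.27, -0.0, 0.96]] 311.3209032250588
```

```bash
python3 -m crank '{"fingers":[0,0,0,0.1,0.2,0.3,0.4,0.5,0.5,0.5],"delta_pos":[[0.044,-0.021,0],[0.088,-0.042,0],[0.132,-0.063,0],[0.176,-0.084,0],[0.22,-0.105,0],[0.264,-0.126,0],[0.308,-0.147,0],[0.352,-0.168,0],[0.396,-0.19,0],[0.426,-0.2065,0]],"yaw":[0,0.5,1,1.5,2,2.5,3,3.5,4,4.1]}' 30
cat > w.py <<'E'
import sys
from h import *
from scipy.spatial.transform import Rotation as R
def tool():
    o=env.observe(); r=R.from_quat(o["tool_rot"]).as_matrix(); return o,r
def report(n=None):
    o,r=tool(); print("t",round(float(o["time_s"]),2),"pos",np.round(o["position"],4),"xang",round(np.degrees(np.arctan2(r[1,0],r[0,0])),2),"z",np.round(r[:,2],3),"F",np.round(o["ft_force"],1),"w",round(float(o["width"]),4))
    return o,r
E
python3 - <<'E'
from w import *
o,r=report(); pp=params("wrist"); im=env.grab_frame("wrist"); cv2.imwrite("pics/w1.png",im)
b,g,rr=[im[...,i].astype(int) for i in range(3)]
m=((rr>70)&(rr>2*g)&(rr>2*b)).astype(np.uint8)
n,l,s,ce=cv2.connectedComponentsWithStats(m)
for i in range(1,n):
    if s[i,4]>80: print(s[i],np.round(ce[i]),np.round(onz("wrist",ce[i],.142,pp)[0],4))
print(proj("wrist",[[.545,-.143,.142]],pp))
E
```

```text
time_s: 1.4
position: [0.5463, -0.1406, 0.2395]
tool_rot: [1.0, 0.014, 0.0, -0.0]
ft_force: [-0.1, -0.5, -0.0]
width: 0.0429
t 1.4 pos [ 0.5463 -0.1406  0.2395] xang 1.57 z [ 0.001  0.    -1.   ] F [-0.1 -0.5 -0. ] w 0.0429
[412  55  33  28 399] [424.  70.] [ 0.6523 -0.2387  0.142 ]
[301  88  29  29 326] [314. 104.] [ 0.6268 -0.1626  0.142 ]
[277 195  20  26 218] [285. 205.] [ 0.5517 -0.1441  0.142 ]
[439 239  29  24 282] [453. 250.] [ 0.5172 -0.2827  0.142 ]
[[283.29499998 212.9305754 ]]
```

View pics/w1.png

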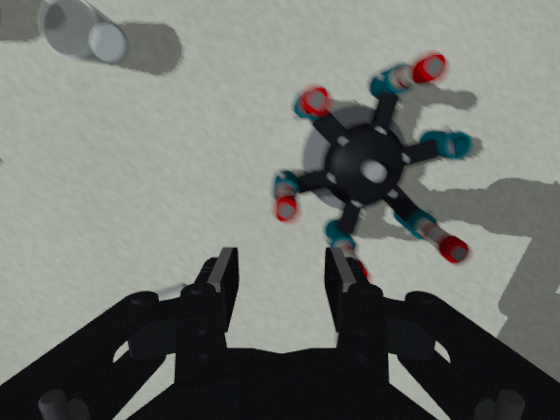

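```bash
python3 - <<'E'
from w import *
pp=params("wrist"); im=env.grab_frame("wrist")
for P in ([.5463,-.1431,.142],[.546,-.143,.08]):
    c=np.array(P)+.0105*np.c_[np.cos(np.arange(0,6.28,.3)),np.sin(np.arange(0,6.28,.3)),np.zeros(21)]
    for u in proj("wrist",c,pp): im[int(round(u[1])),int(round(u[0]))]=(0,255,0)
print(proj("wrist",[[.5463,-.1431,.142]],pp))
cv2.imwrite("pics/w2.png",cv2.resize(im[155:255,230:350],None,fx=6,fy=6,interpolation=cv2.INTER_NEAREST))
E
```

```text
[[288.63107121 214.33143083]]
```

View pics/w2.png

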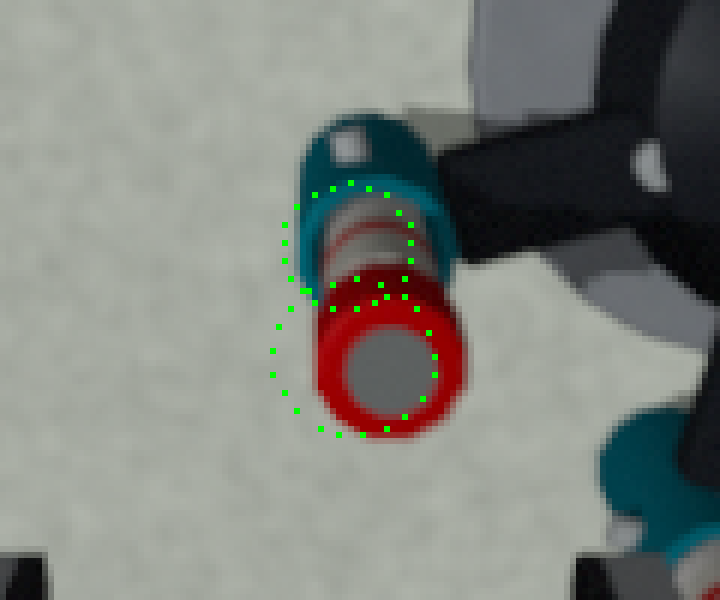

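```bash
python3 - <<'E'
from w import *
o,r=report(); pp=params("wrist"); im=env.grab_frame("wrist"); report()
b,g,rr=[im[...,i].astype(int) for i in range(3)]
m=((rr>130)&(rr>3*g)).astype(np.uint8)[150:260,240:350]
n,l,s,ce=cv2.connectedComponentsWithStats(m)
i=1+np.argmax(s[1:,4])
cn=max(cv2.findContours(m,cv2.RETR_EXTERNAL,cv2.CHAIN_APPROX_NONE)[0],key=len)
(e,ax,an)=cv2.fitEllipse(cn); u=np.array(e)+[240,150]; print(u,ax)
w=onz("wrist",u,.142,pp)[0];print(w, "tool frame offset",np.round(r.T@(w-o["position"]),4))
E
```

```text
t 1.5 pos [ 0.5467 -0.1395  0.2393] xang 1.85 z [ 0.001  0.001 -1.   ] F [ 0.5 -0.4  0.7] w 0.0429
t 1.55 pos [ 0.5456 -0.1415  0.2392] xang 1.76 z [-0. -0. -1.] F [-0.6  0.7 -0.8] w 0.0428
[291.03781891 213.15469742] (22.272550582885742, 23.538986206054688)
[ 0.54551079 -0.14783764  0.142     ] tool frame offset [-0.0016  0.0084  0.0973]
```

```bash
python3 -m crank '{"fingers":[0.5,0.5,0.5,0.5,0.5,0.5,0.5,0.5,0.5,0.5],"delta_pos":[[0,0.002,0.02],[0,0.004,0.04],[0,0.005,0.055],[0,0.005,0.065],[0,0.005,0.07],[0,0.005,0.07],[0,0.005,0.07],[0,0.005,0.07],[0,0.005,0.07],[0,0.005,0.07]],"yaw":[0,0,0,0,0,0,0,0,0,0]}'
cat > cap.py <<'E'
from w import *
A=[]
for k in range(5):
    o,r=tool(); pp=params("wrist"); im=env.grab_frame("wrist")
    b,g,rr=[im[...,i].astype(int) for i in range(3)]
    m=((rr>110)&(rr>2.5*g)).astype(np.uint8); m[:,:200]=0; m[:,380:]=0; m[:170]=0
    cn=max(cv2.findContours(m,cv2.RETR_EXTERNAL,cv2.CHAIN_APPROX_NONE)[0],key=len)
    (e,ax,an)=cv2.fitEllipse(cn); w=onz("wrist",e,.142,pp)[0]
    A.append([*e,*ax,*w[:2],*o["position"],*(r.T@(w-o["position"]))[:2]])
A=np.array(A); print(np.round(A,4)); print(np.round(A.mean(0),4)); report()
cv2.imwrite("pics/w3.png",im)
E
python3 cap.py
```

```text
time_s: 2.55
position: [0.5452, -0.1484, 0.1698]
tool_rot: [1.0, 0.013, 0.0, 0.0]
ft_force: [0.9, -0.2, 0.8]
width: 0.0428
[[ 2.653694e+02  2.319214e+02  3.694700e+00  2.109540e+01  5.538000e-01
  -1.402000e-01  5.452000e-01 -1.484000e-01  1.698000e-01  8.800000e-03
  -8.000000e-03]
 [ 2.656491e+02  2.311960e+02  3.753500e+00  1.902300e+01  5.542000e-01
  -1.403000e-01  5.451000e-01 -1.484000e-01  1.697000e-01  9.300000e-03
  -7.800000e-03]
 [ 2.656866e+02  2.311573e+02  3.803000e+00  1.857980e+01  5.542000e-01
  -1.403000e-01  5.450000e-01 -1.484000e-01  1.696000e-01  9.400000e-03
  -7.800000e-03]
 [ 2.653408e+02  2.320935e+02  3.963500e+00  1.635290e+01  5.536000e-01
  -1.401000e-01  5.450000e-01 -1.483000e-01  1.695000e-01  8.800000e-03
  -8.000000e-03]
 [ 2.758320e+02  2.418224e+02  2.416350e+01  3.128860e+01  5.479000e-01
  -1.460000e-01  5.449000e-01 -1.483000e-01  1.694000e-01  3.100000e-03
  -2.200000e-03]]
[ 2.675756e+02  2.336381e+02  7.875600e+00  2.126790e+01  5.527000e-01
 -1.414000e-01  5.450000e-01 -1.484000e-01  1.696000e-01  7.900000e-03
 -6.800000e-03]
t 2.8 pos [ 0.5449 -0.1483  0.1693] xang 1.52 z [ 0. -0. -1.] F [-0.3 -0.2 -0.2] w 0.0429
```

View pics/w3.png

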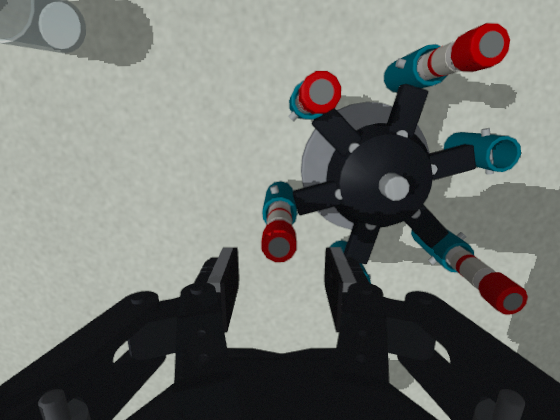

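```bash
python3 - <<'E'
from w import *
o,r=tool(); pp=params("wrist"); w=onz("wrist",[280,246],.142,pp)[0]; print(w,r.T@(w-o["position"]))
print(proj("wrist",o["position"]+r@np.array([[0,0,.0],[0,0,.03]]).T.T@np.eye(3) if 0 else np.array([o["position"],o["position"]+r[:,2]*.027]),pp))
im=cv2.imread("pics/w3.png")[200:290,230:335]; b,g,rr=[im[...,i].astype(int) for i in range(3)]
m=(((rr>70)&(rr>2*g))).astype(np.uint8)
cs,h=cv2.findContours(m,cv2.RETR_CCOMP,cv2.CHAIN_APPROX_NONE)
for c,hh in zip(cs,h[0]):
    if len(c)>15: e=cv2.fitEllipse(c); u=np.array(e[0])+[230,200]; w=onz("wrist",u,.142,pp)[0]; print(hh[3],u,e[1],w,r.T@(w-o["position"]))
E
```

```text
[ 0.54543936 -0.14843726  0.142     ] [0.00058121 0.00011875 0.0273464 ]
[[279.47019287 269.61813063]
 [279.7873497  247.2005577 ]]
-1 [278.55044556 240.79529953] (34.11996841430664, 41.98827362060547) [ 0.54856234 -0.14754789  0.142     ] [ 0.00372666 -0.00068756  0.02734656]
0 [278.76456833 246.71772385] (20.924257278442383, 22.176937103271484) [ 0.54498468 -0.14775278  0.142     ] [ 0.00014483 -0.00057754  0.02734636]
-1 [276.94188309 241.50743866] (39.749366760253906, 66.58392333984375) [ 0.54811002 -0.14665724  0.142     ] [ 0.0032981  -0.00158988  0.02734653]
```

```bash
python3 -m crank '{"fingers":[0.5,0.5,0.5,0.5,1,1,1,1,1,1],"delta_pos":[[0,-0.0015,0.015],[0,-0.0015,0.03],[0,-0.0015,0.045],[0,-0.0015,0.05],[0,-0.0015,0.05],[0,-0.0015,0.05],[0,-0.0015,0.05],[0,-0.0015,0.05],[0,-0.0015,0.05],[0,-0.0015,0.05]],"yaw":[0,0,0,0,0,0,0,0,0,0]}' 30
```

```text
time_s: 3.8
position: [0.545, -0.147, 0.1197]
tool_rot: [1.0, 0.013, 0.0, 0.0]
ft_force: [-0.2, 0.3, -0.3]
width: 0.0198
```

```bash
python3 -m crank '{"fingers":[1,1,1,1,1,1,1,1,1,1],"delta_pos":[[0,0,-0.01],[0,0,-0.03],[0,0,-0.055],[0,0,-0.085],[0,0,-0.115],[0,0,-0.145],[0,-0.03,-0.16],[0,-0.07,-0.16],[0,-0.11,-0.16],[0,-0.15,-0.16]],"yaw":[0,0,0,0,0,0,0,0,0,0]}'
python3 -m crank '{"fingers":[1,1,1,1,1,1,1,1,1,1],"delta_pos":[[0.005,-0.04,0],[0.01,-0.08,0],[0.015,-0.12,0],[0.02,-0.155,0],[0.025,-0.18,0],[0.03,-0.2,0],[0.035,-0.21,0],[0.035,-0.21,0],[0.035,-0.21,0],[0.035,-0.21,0]],"yaw":[0,0,0,0,0,0,0,0,0,0]}'
python3 - <<'E'
from w import *
o,r=report(); pp=params("wrist"); im=env.grab_frame("wrist"); 
t=env.grab_frame("scene")
im2=np.hstack([im, cv2.resize(t[150:360,180:380],(400,420))]); cv2.imwrite("pics/w4.png",cv2.resize(im2,(800,350)))
cv2.imwrite("pics/w4r.png",im); report()
E
```

```text
time_s: 4.8
position: [0.5408, 0.0043, 0.2806]
tool_rot: [1.0, 0.013, 0.001, 0.0]
ft_force: [0.9, 0.5, -0.1]
width: 0.02
time_s: 5.8
position: [0.5702, 0.2128, 0.2794]
tool_rot: [1.0, 0.013, -0.0, 0.0]
ft_force: [0.9, 0.1, 0.8]
width: 0.0202
t 5.8 pos [0.5702 0.2128 0.2794] xang 1.44 z [-0.    -0.001 -1.   ] F [0.9 0.1 0.8] w 0.0202
t 5.9 pos [0.5703 0.2128 0.2794] xang 1.43 z [-0. -0. -1.] F [ 0.4 -0.5 -0.4] w 0.0197
```

View pics/w4.png

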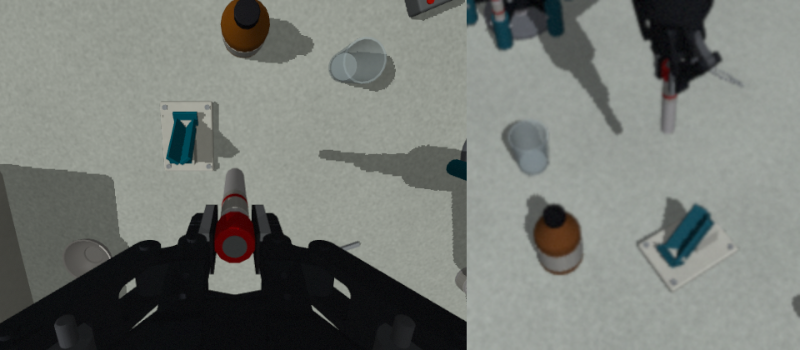

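```bash
python3 - <<'E'
from w import *
im=cv2.imread("pics/w4r.png")
c=cv2.resize(im[112:212,185:265],None,fx=6,fy=6,interpolation=cv2.INTER_CUBIC)
pp=params("wrist")
g=cv2.cvtColor(im,cv2.COLOR_BGR2GRAY)[112:212,185:265]
a=np.radians(1.6); Rz=np.array([[np.cos(a),-np.sin(a),0],[np.sin(a),np.cos(a),0],[0,0,1]])
def ov(P,col):
    for u in proj("wrist",np.array(P)@Rz.T+[.5795,.286,0],pp): cv2.circle(c,tuple(int(v) for v in ((u-[185,112]+.5)*6)),3,col,-1)
ov([[x,y,.012] for x in(-.055,.055) for y in (-.04,.04)],(0,0,255))
f=np.array([.03,0,.022]); ax=np.array([-.574,0,.819]); n=np.array([.819,0,.574])
# groove rims & apex: normal n; axis 12mm above apex, rims 5.5mm above axis, +-17.5
ov([f+ax*s+n*.0055+[0,y,0] for s in(0,.078) for y in(-.0175,.0175)],(0,255,0))
ov([f+ax*s-n*.012 for s in(0,.039,.078)],(255,0,255))
cv2.imwrite("pics/w5.png",c)
E
```

```text
(no output)
```

View pics/w5.png

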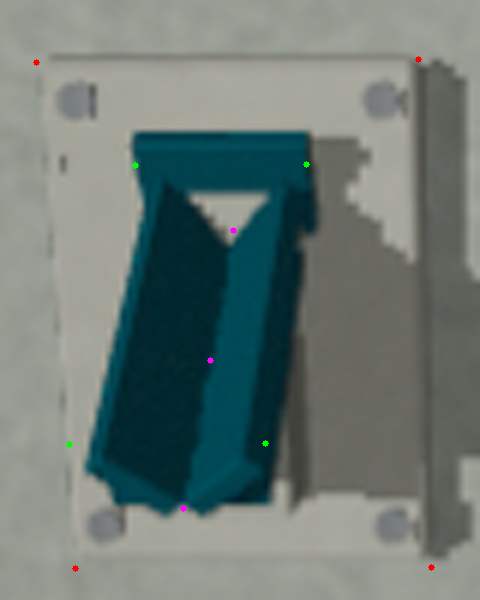

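```bash
python3 -m crank '{"fingers":[1,1,1,1,1,1,1,1,1,1],"delta_pos":[[0.014,-0.024,0],[0.028,-0.049,0],[0.041,-0.073,0],[0.041,-0.073,0.03],[0.041,-0.073,0.06],[0.041,-0.073,0.09],[0.041,-0.073,0.11],[0.041,-0.073,0.125],[0.041,-0.073,0.13],[0.041,-0.073,0.13]],"yaw":[0,0,0,0,0,0,0,0,0,0]}'
python3 - <<'E'
from w import *
report(); pp=params("wrist"); im=env.grab_frame("wrist"); t=env.grab_frame("scene")
print(proj("scene",[[.6095,.287,.14]]))
cv2.imwrite("pics/w6.png",np.hstack([im[150:350,180:380].repeat(2,0).repeat(2,1),cv2.resize(t[225:325,250:350],(400,400),interpolation=cv2.INTER_CUBIC)])); report()
E
```

```text
time_s: 6.9
position: [0.6093, 0.2876, 0.1489]
tool_rot: [1.0, 0.013, -0.0, 0.0]
ft_force: [-0.5, 0.5, 1.0]
width: 0.0201
t 6.9 pos [0.6093 0.2876 0.1489] xang 1.48 z [-0.001 -0.    -1.   ] F [-0.5  0.5  1. ] w 0.0201
[[304.07924497 273.92835741]]
t 7.0 pos [0.6104 0.2881 0.1509] xang 1.5 z [ 0.003  0.001 -1.   ] F [ 0.3 -0.3  0.2] w 0.0201
```

View pics/w6.png

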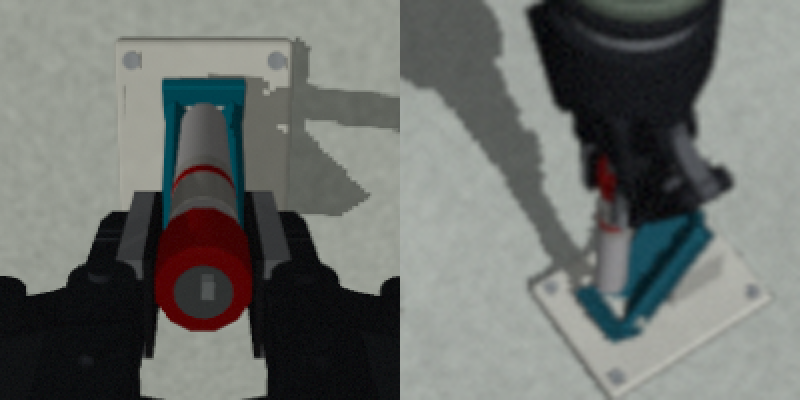

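```bash
python3 -m crank '{"fingers":[1,1,1,1,1,1,1,1,1,1],"delta_pos":[[0,0,0.006],[0,0,0.012],[0,0,0.016],[0,0,0.019],[0,0,0.021],[0,0,0.022],[0,0,0.023],[0,0,0.024],[0,0,0.024],[0,0,0.024]],"yaw":[0,0,0,0,0,0,0,0,0,0]}' 20
python3 -c "
from w import *
for _ in range(4): env.grab_frame('wrist'); report()"
```

```text
time_s: 8.0
position: [0.6094, 0.288, 0.1254]
tool_rot: [1.0, 0.013, 0.0, -0.0]
ft_force: [-0.1, 0.5, -0.1]
width: 0.0199
t 8.05 pos [0.6094 0.288  0.1254] xang 1.51 z [ 0.  0. -1.] F [-0.2 -0.3 -0.2] w 0.02
t 8.1 pos [0.6094 0.288  0.1254] xang 1.52 z [ 0.  0. -1.] F [-0.8  0.5 -0.3] w 0.0198
t 8.15 pos [0.6094 0.288  0.1254] xang 1.51 z [ 0.  0. -1.] F [-0.3 -0.6 -0.9] w 0.0197
t 8.2 pos [0.6094 0.288  0.1254] xang 1.51 z [ 0.  0. -1.] F [-0.1  0.  -1.2] w 0.0198
```

```bash
python3 -m crank '{"fingers":[1,1,1,1,1,1,1,1,1,1],"delta_pos":[[0,0.001,0.001],[0,0.001,0.001],[0,0.001,0.002],[0,0.001,0.002],[0,0.001,0.003],[0,0.001,0.003],[0,0.001,0.003],[0,0.001,0.003],[0,0.001,0.003],[0,0.001,0.003]],"yaw":[0,0,0,0,0,0,0,0,0,0]}' 20
python3 -c "
from w import *
for _ in range(3): env.grab_frame('wrist'); report()"
```

```text
time_s: 9.2
position: [0.6098, 0.2871, 0.123]
tool_rot: [1.0, 0.013, 0.001, -0.0]
ft_force: [-1.0, -0.3, 5.5]
width: 0.02
t 9.25 pos [0.6098 0.2871 0.123 ] xang 1.52 z [ 0.001  0.    -1.   ] F [-0.8 -0.2  3.7] w 0.02
t 9.3 pos [0.6098 0.2871 0.123 ] xang 1.52 z [ 0.001  0.    -1.   ] F [-0.7 -1.5  5.6] w 0.0199
t 9.35 pos [0.6098 0.2871 0.123 ] xang 1.51 z [ 0.001  0.    -1.   ] F [-0.9 -0.8  4.8] w 0.0199
```

```bash
python3 -m crank '{"fingers":[1,1,1,1,1,1,1,1,1,1],"delta_pos":[[-0.005,0,0.0],[-0.0095,0,0.0005],[-0.014,0,0.001],[-0.019,0,0.002],[-0.0235,0,0.003],[-0.028,0,0.004],[-0.0325,0,0.0055],[-0.037,0,0.007],[-0.037,0,0.007],[-0.037,0,0.007]],"yaw":[0,0,0,0,0,0,0,0,0,0]}' 20
python3 - <<'E'
from w import *
report(); im=env.grab_frame("wrist"); t=env.grab_frame("scene")
cv2.imwrite("pics/w7.png",np.hstack([im[150:350,180:380].repeat(2,0).repeat(2,1),cv2.resize(t[225:325,250:350],(400,400),interpolation=cv2.INTER_CUBIC)])); report()
E
```

```text
time_s: 10.35
position: [0.5717, 0.2859, 0.1146]
tool_rot: [1.0, 0.013, -0.001, 0.0]
ft_force: [0.6, 0.2, 1.9]
width: 0.0199
t 10.35 pos [0.5717 0.2859 0.1146] xang 1.52 z [-0.001 -0.    -1.   ] F [0.6 0.2 1.9] w 0.0199
t 10.45 pos [0.572  0.2859 0.1148] xang 1.51 z [-0.001 -0.    -1.   ] F [1.4 0.3 1.1] w 0.0198
```

View pics/w7.png

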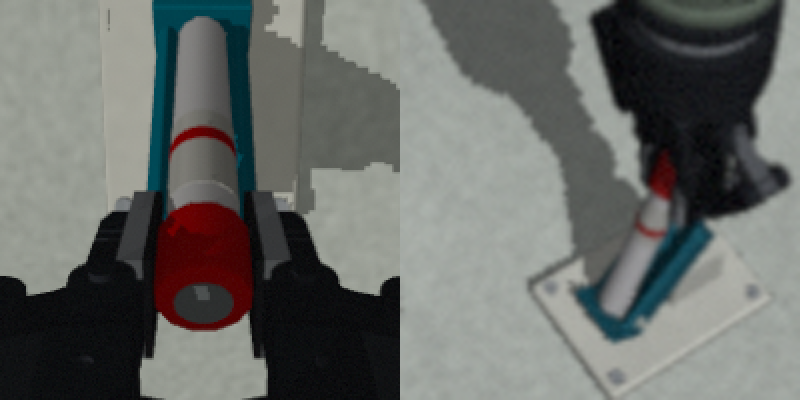

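```bash
python3 -m crank '{"fingers":[1,1,1,1,1,1,1,1,1,1],"delta_pos":[[-0.0045,0,0.002],[-0.009,0,0.004],[-0.013,0,0.0065],[-0.017,0,0.009],[-0.0205,0,0.012],[-0.0225,0,0.0135],[-0.024,0,0.0145],[-0.0245,0,0.015],[-0.0245,0,0.015],[-0.0245,0,0.015]],"yaw":[0,0,0,0,0,0,0,0,0,0]}' 20
python3 - <<'E'
from w import *
for _ in range(3): env.grab_frame("wrist"); report()
im=env.grab_frame("wrist"); t=env.grab_frame("scene")
cv2.imwrite("pics/w8.png",np.hstack([im[100:350,180:380].repeat(2,0).repeat(2,1),cv2.resize(t[225:325,250:350],(400,500),interpolation=cv2.INTER_CUBIC)])); report()
E
```

```text
time_s: 11.45
position: [0.5476, 0.2854, 0.1006]
tool_rot: [1.0, 0.013, -0.0, -0.0]
ft_force: [-1.1, 0.1, 4.7]
width: 0.0198
t 11.5 pos [0.5476 0.2854 0.1006] xang 1.52 z [-0.  0. -1.] F [-1.4  0.4  5.3] w 0.0201
t 11.55 pos [0.5476 0.2855 0.1006] xang 1.52 z [-0.  0. -1.] F [-0.  -0.5  5.9] w 0.0196
t 11.6 pos [0.5476 0.2855 0.1006] xang 1.52 z [-0.  0. -1.] F [-0.7 -0.7  6.2] w 0.0201
t 11.7 pos [0.5476 0.2855 0.1006] xang 1.52 z [-0.  0. -1.] F [0.  0.7 5.1] w 0.0203
```

View pics/w8.png

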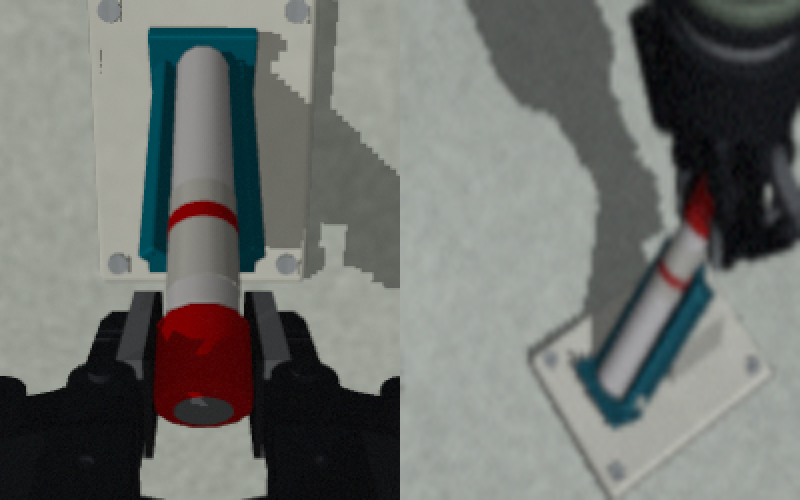

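```bash
python3 -m crank '{"fingers":[1,1,1,1,1,1,1,1,1,1],"delta_pos":[[-0.001,0,0.0007],[-0.002,0,0.0014],[-0.003,0,0.0021],[-0.003,0,0.0021],[-0.003,0,0.0021],[-0.003,0,0.0021],[-0.003,0,0.0021],[-0.003,0,0.0021],[-0.003,0,0.0021],[-0.003,0,0.0021]],"yaw":[0,0,0,0,0,0,0,0,0,0]}' 20
python3 - <<'E'
from w import *
for _ in range(3): env.grab_frame("wrist"); report()
E
```

```text
time_s: 12.7
position: [0.5445, 0.2854, 0.0984]
tool_rot: [1.0, 0.013, -0.0, -0.0]
ft_force: [-0.8, 0.4, 5.7]
width: 0.0198
t 12.75 pos [0.5445 0.2854 0.0983] xang 1.52 z [-0.001  0.    -1.   ] F [-0.9  0.7  5.1] w 0.0202
t 12.8 pos [0.5445 0.2854 0.0984] xang 1.52 z [-0.001  0.    -1.   ] F [-1.6 -0.   5. ] w 0.0199
t 12.85 pos [0.5445 0.2854 0.0983] xang 1.52 z [-0.001  0.    -1.   ] F [-0.3 -0.5  4.9] w 0.02
```

```bash
python3 -m crank '{"fingers":[1,1,1,1,1,1,1,1,1,1],"delta_pos":[[-0.001,0,0.0007],[-0.002,0,0.0014],[-0.003,0,0.0021],[-0.003,0,0.0021],[-0.003,0,0.0021],[-0.003,0,0.0021],[-0.003,0,0.0021],[-0.003,0,0.0021],[-0.003,0,0.0021],[-0.003,0,0.0021]],"yaw":[0,0,0,0,0,0,0,0,0,0]}' 20
python3 - <<'E'
from w import *
for _ in range(3): env.grab_frame("wrist"); report()
im=env.grab_frame("wrist"); t=env.grab_frame("scene")
cv2.imwrite("pics/w9.png",np.hstack([im[100:350,180:380].repeat(2,0).repeat(2,1),cv2.resize(t[225:325,250:350],(400,500),interpolation=cv2.INTER_CUBIC)]))
E
```

```text
time_s: 13.85
position: [0.5431, 0.2856, 0.0972]
tool_rot: [1.0, 0.013, 0.001, -0.0]
ft_force: [1.6, 0.4, 7.0]
width: 0.02
t 13.9 pos [0.5431 0.2856 0.0972] xang 1.51 z [ 0.003  0.001 -1.   ] F [1.5 0.4 6.2] w 0.0201
t 13.95 pos [0.5431 0.2856 0.0972] xang 1.52 z [ 0.003  0.001 -1.   ] F [1.3 0.4 6.2] w 0.02
t 14.0 pos [0.543  0.2857 0.0972] xang 1.52 z [ 0.003  0.001 -1.   ] F [0.5 0.2 5.2] w 0.0194
```

```bash
python3 -m crank '{"fingers":[0.76,0.74,0.72,0.7,0.66,0.6,0.5,0.4,0.4,0.4],"delta_pos":[[0,0,0],[0,0,0],[0,0,0],[0,0,0],[0,0,0],[0,0,0],[0,0,0],[0,0,0],[0,0,0],[0,0,0]],"yaw":[0,0,0,0,0,0,0,0,0,0]}' 20
python3 - <<'E'
from w import *
report(); im=env.grab_frame("wrist"); t=env.grab_frame("scene")
cv2.imwrite("pics/w10.png",np.hstack([im[100:350,180:380].repeat(2,0).repeat(2,1),cv2.resize(t[225:325,250:350],(400,500),interpolation=cv2.INTER_CUBIC)]))
E
```

```text
time_s: 15.1
position: [0.5419, 0.2852, 0.0961]
tool_rot: [1.0, 0.013, 0.0, -0.0]
ft_force: [-0.3, 0.3, -0.5]
width: 0.0515
t 15.1 pos [0.5419 0.2852 0.0961] xang 1.51 z [ 0.  0. -1.] F [-0.3  0.3 -0.5] w 0.0515
```

View pics/w10.png

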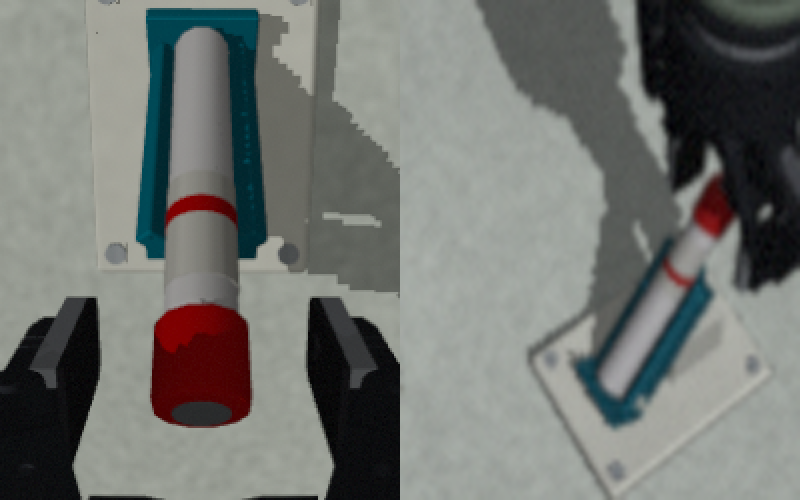

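```bash
python3 -m crank '{"fingers":[0.4,0.4,0.4,0.4,0.4,0.4,0.4,0.4,0.4,0.4],"delta_pos":[[0,0,-0.005],[0,0,-0.015],[0,0,-0.03],[0,0,-0.05],[0,0,-0.075],[0,0,-0.1],[-0.02,0,-0.12],[-0.03,0,-0.14],[-0.04,0,-0.14],[-0.04,0,-0.14]],"yaw":[0,0,0,0,0,0,0,0,0,0]}'
cat > v.py <<'E'
from w import *
report()
a=np.radians(1.5); Rz=np.array([[np.cos(a),-np.sin(a),0],[np.sin(a),np.cos(a),0],[0,0,1]])
S=lambda s:np.array([.03,0,.022])+s*np.array([-.574,0,.819])
for c in ("scene","top","wrist"):
    pp=params(c); im=env.grab_frame(c)
    b,g,rr=[im[...,i].astype(int) for i in range(3)]
    m=((rr>60)&(rr>2*g)&(rr>2*b)).astype(np.uint8)
    T=np.array({"scene":[.5817,.2877,0],"top":[.5773,.2849,0],"wrist":[.5815,.286,0]}[c])  # this camera's own rest fix
    u=proj(c,np.array([S(s) for s in(0,.0795,.11,.12)])@Rz.T+T,pp); print(c,"pred foot,band?,cap mid,top",np.round(u,1).tolist())
    n,l,s,ce=cv2.connectedComponentsWithStats(m)
    print([(np.round(ce[i],1).tolist(),int(s[i,4])) for i in range(1,n) if s[i,4]>2 and np.linalg.norm(ce[i]-u[2])<60])
    for d in env.masks_of(c,"tube_a_center"):
        if np.linalg.norm(np.array(d["at"])-proj(c,(S(.06)@Rz.T+T)[None],pp)[0])<40:
            p=np.argwhere(d["mask"])[:,::-1]; q=(p-u[0])@((u[3]-u[0])/np.linalg.norm(u[3]-u[0])); print("mask at",d["at"],"extent along axis px",q.min(),q.max(),"pred 0..",np.linalg.norm(u[3]-u[0]))
E
python3 v.py
```

```text
time_s: 16.2
position: [0.5012, 0.2844, 0.2373]
tool_rot: [1.0, 0.014, 0.001, -0.0]
ft_force: [-0.4, -0.8, 0.0]
width: 0.0511
t 16.2 pos [0.5012 0.2844 0.2373] xang 1.56 z [ 0.002  0.001 -1.   ] F [-0.4 -0.8  0. ] w 0.0511
scene pred foot,band?,cap mid,top [[301.5, 302.2], [320.4, 277.1], [328.0, 266.9], [330.6, 263.5]]
[([328.5, 266.5], 74), ([319.0, 280.3], 6)]
top pred foot,band?,cap mid,top [[200.0, 190.8], [197.0, 201.2], [195.7, 205.5], [195.3, 207.0]]
[]
wrist pred foot,band?,cap mid,top [[280.4, 78.3], [280.2, 124.4], [280.1, 147.1], [280.1, 155.4]]
[([279.9, 116.0], 54), ([279.9, 149.1], 570)]
```

```bash
python3 - <<'E'
from w import *
im=env.grab_frame("scene"); im0=cv2.imread("pics/scene0.png")
for a in (im0,im):
    b,g,r=[a[85:190,160:255,i].astype(int) for i in range(3)]
    n,l,s,ce=cv2.connectedComponentsWithStats(((r>90)&(r>2*g)&(r>2*b)).astype(np.uint8))
    print([np.round(ce[i]+[160,85],1).tolist() for i in range(1,n) if s[i,4]>12])
for nme in("jar","beaker","bottle","tweezers","dish","timer"):
    d=env.masks_of("scene",nme); 
    if d: print(nme,round(d[0]["score"],2),np.round(d[0]["at"]))
b,g,r=[im[...,i].astype(int) for i in range(3)]
m=((r>60)&(r>2*g)&(r>2*b)).astype(np.uint8)[250:300,300:350]
n,l,s,ce=cv2.connectedComponentsWithStats(m); print([(np.round(ce[i]+[300,250],1).tolist(),int(s[i,4])) for i in range(1,n)])
report(); env.finish_job()
E
```

```text
[[215.7, 102.4], [238.2, 115.8], [174.4, 130.2], [230.1, 137.2], [196.7, 145.3]]
[[215.6, 102.6], [237.9, 115.9], [174.5, 130.5], [196.6, 145.2]]
jar 0.91 [283. 115.]
beaker 0.57 [216. 235.]
bottle 0.64 [238. 291.]
tweezers 0.23 [176. 133.]
dish 0.69 [443. 311.]
timer 0.95 [160. 231.]
[([328.4, 266.5], 73), ([319.0, 280.3], 6)]
t 16.85 pos [0.502  0.2841 0.2359] xang 1.51 z [-0. -0. -1.] F [-0.1  0.2 -1. ] w 0.0511
the job is handed in; nothing more can be done
```

I lifted the unpaired tube, the one facing the empty cup, out of the rotor. I set its foot on the rest's stop and tipped it in the grip until it lay cap up in the groove. Then I let go slowly, backed the arm clear and handed the job in at 16.85 s.

**Tube in the rest:** in the scene camera the cap is within about 1 px (roughly 2 mm) of where a fully seated tube should be, and it did not move between two checks after release. The wrist camera shows it about 2 px off, and the top camera picked up no red there, so it gave no check.

**Foot on the stop:** this was not measured after release. It rests on the roughly 5 N of contact force while the tube was being laid down, and on the pictures, where the foot sits against the stop.

**Paired tubes:** the four caps are within 0.3 px of where they started.

**Other things on the bench:** the networks found the jar, beaker, bottle, dish and timer where they stood at the start. For the tweezers they gave only a weak, wrong match on the rotor, so those are unchecked, but the arm never went down near them.

**Disagreement:** the cameras differed by up to about 7 mm on the tube's position. I placed the grasp using the wrist camera view.

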